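# Put the brass collet nut away under the flush sliding lid

### The job

Put the brass collet nut away in the grey storage case: slide the lime-green lid fully open, set the nut down in the pocket under it, and slide the lid fully shut again. The lid lies in its frame and has no handle, so press on it gently, just enough to drag it along by friction, because the thin printed lid cracks under a hard push. Leave the other nuts and everything else on the bench where it is.

Things in the scene. Friction and masses are not known exactly. Their poses are not given: they have to be found in the camera images.
- case: Grey printed storage case fixed to the bench, 80 (x) by 216 (y) by 44 mm high. Origin: centre of its underside; z up; y is the direction in which the lid slides open. A 6 mm thick frame, rim 44 mm above the origin, surrounds a track 68 mm (x) by 204 mm (y) in which the lid lies: over the pocket in its -y half when shut, over a solid deck (34 mm above the origin) in its +y half when open.
- pocket (a point): Centre of the pocket's floor, in the case: 54 mm to -y of the case's origin and 6 mm above it. The pocket is 60 mm (x) by 96 mm (y), 38 mm deep below the rim. Axes as the case's.
- lid_home (a point): Fixed point of the case, at rim height (44 mm above its origin), over the shut lid's middle; axes as the case's. The lid top lies an unmeasured 0.5 to 6 mm below the rim, different each time, so feel for it. The printed track is not true: the lid, staying level, climbs or sinks by up to 3 mm over its travel. It does not give under a push.
- lid (a joint): Travel in m along the case's +y of the lime-green lid, a flat plate 66 (x) by 106 (y) by 4 mm: 0 shut, 0.096 fully open, hard stops at both ends, starts 0 to 6 mm open. Its middle is lid_home shifted by this along y. It stays where left. Dragging it takes 4 to 5 N along y: a press of 10 to 16 N with shut fingertips does it. More than 25 N from anything cracks it.
- brass_nut: The nut to put away: yellow brass collet nut, a round collar 28 mm diameter, 22 mm tall, standing upright on the table; origin at the centre of its underside, z up; 60 to 130 g.
- steel_nut: Bystander: bright steel nut, 28 mm diameter, 22 mm tall, standing upright on the table; origin at the centre of its underside, z up.
- black_nut: Bystander: black nut, 28 mm diameter, 22 mm tall, standing upright on the table; origin at the centre of its underside, z up. The three nuts swap places from run to run.
- block0: Bystander: grey printed holder block with a round hole, about 70 by 75 by 45 mm; origin under the middle of its holed cube.
- block1: Bystander: a second block like block0.
- notebook: Bystander: blue notebook 95 by 145 by 18 mm lying flat; origin at the centre of its underside.
- pliers: Bystander: pliers with orange handles, about 165 mm long, lying flat along their x; origin under the pivot.
- pen: Bystander: orange pen 140 mm long, 9 mm thick, lying along its x; origin under its middle.
There are look-alikes about, which are no part of the job. There is more than one size of the brass_nut; the one meant has the size given above.

How it is judged:
On the way, in this order (a step that is already met when the one before it is completed fails the run):
1. the lid is slid fully open (within 10 mm of its stop), the nut still outside (value of joint lid above 0.086 m and not (x of brass_nut in the frame of case between -0.034 and 0.034 m and y of brass_nut in the frame of case between -0.103 and -0.005 m and z of brass_nut in the frame of case between 0 and 0.026 m)), for 0.2 s.
2. the brass nut lies in the pocket, let go (x of brass_nut in the frame of case between -0.034 and 0.034 m and y of brass_nut in the frame of case between -0.103 and -0.005 m and z of brass_nut in the frame of case between 0 and 0.026 m and contact force between brass_nut and the fingers below 0.05 N and linear speed of brass_nut below 0.02 m/s), for 0.2 s.
At the end, for the whole second after the job is handed in: the brass nut rests in the pocket of the case and the lid is shut to within 4 mm (x of brass_nut in the frame of case between -0.034 and 0.034 m and y of brass_nut in the frame of case between -0.103 and -0.005 m and z of brass_nut in the frame of case between 0 and 0.026 m and value of joint lid below 0.004 m and linear speed of brass_nut below 0.02 m/s); the robot touches nothing.
It fails at once if the lid is pressed or pushed with more than 25 N (contact force between lid and anything else above 25 N).
It fails at once if a bystander is moved more than 20 mm (distance of any of steel_nut, black_nut, block0, block1, notebook, pliers, pen from where it was at the start of the episode above 0.02 m).
It also fails if it takes over 72 s, if anything falls off the work surface, if the arm or the gripper's body presses on something with over 40 N, if the wrist force passes 120 N, or if a joint passes its speed limit or range.

### The arm

A 7-joint arm with a two-finger parallel gripper is mounted at the origin on the work surface. World frame = base frame: x ahead of the robot, y to its left, z up, the work surface at z = 0. Lengths are in m, angles in rad, forces in N, time in s.
With the tool pointing down it reaches from about 0.375 to 0.925 m from the base axis. Payload 3.1 kg.
Tool frame: the origin (TCP) lies between the finger pads; the fingertips stand 17 mm ahead of it and the grasp point (between the pads) lies 2 mm behind it; z points along the fingers, y is the direction in which the jaws open and shut (so a half turn about z gives the same grasp; the last joint's range is limited). The gripper opens to 85 mm and grips with 20 to 120 N. Pads are 22 mm wide; open, the fingers measure 114 mm over their backs; the gripper's body (76 mm by 85 mm) begins 54 mm behind the grasp point. The pads swing forward as they close: fully open they stand 13 mm farther back than shut.
Start: joints at [-1.439, 0.383, 0.044, 1.598, -0.018, 1.161, -0.05], TCP at [0.148, 0.633, 0.248] pointing down, gripper open.
Joint ranges: [-2.61, 2.61], [-0.41, 2.15], [-1.48, 1.57], [0, 2.5], [-1.57, 4.71], [0.05, 1.97], [-2.85, 2.85]. Speed limits (rad/s): [2.79, 2.79, 3.14, 3.14, 3.14, 3.14, 3.14].

### API

Orientations are given as a unit quaternion [x, y, z, w].
In Python, from plant import status, optics, job gives the robot as it stands.
- The arm moves only by the tool arm_command, never from a script. Its argument "motion" is text: rows parted by semicolons, each of 7 numbers parted by spaces: the shift along the tool's x, y, z in cm, then the turn, a rotation vector about the tool's x, y, z in degrees, then the closure, from 0 (fully open) to 1 (shut). In form: dx dy dz wx wy wz grip; .... A call has 1 to 12 rows; each row is the pose to reach, as a shift and turn from the pose measured when the call began, along the tool's axes at that moment; what a row does not reach only later rows make up. A row lasts 1/10 s, in which the tool goes at most 50 mm and 8.59 degrees, less where a joint would pass 70% of its speed; a pose out of reach is approached as far as the arm can. A call with a gripper value outside its range is refused whole. The fingers move at their own pace and stop on an object; the grip force is fixed at half the most. Time passes only in rows, so rows that repeat a pose let the fingers close. It gives the time, the measured TCP pose, the force and the opening at its end, in the units of the state.
- status.get_state(): the state, without advancing time (a new reading comes with each control period).
- optics.read_camera(name): name is "side" or "top" or "wrist"; returns (picture, depth): 420x560x3 uint8, red, green, blue; 420x560 float32, m along the optical axis (not along the pixel's ray), 0 where there is no reading.
- optics.camera_model(name): a dict with "mtx" (3x3 intrinsics, pixels), "R" (3x3) and "t" (3): a world point X has camera coordinates R X + t; the wrist camera has in their place "hand_eye" (4x4, takes a point from camera to tool coordinates, whose origin is the TCP and whose axes are the flange's). Camera axes: x right, y down, z forward; pixel columns grow to the right and rows downward; lengths in m; the calibration is good to about 2 mm. The wrist camera is an equidistant fisheye: a pixel r from the principal point sees the ray r / f radians off the axis. A picture is of the moment at which its call begins: read the wrist's pose just before it. camera_model takes no time and is no camera call.
- job.finish_job(): hands the job in, once; it reports no verdict.
The state is a dict: "t": time; "qpos": joint angles; "dq": joint speeds; "joint_torque": joint torques, N m; "tcp_pos": TCP position; "tool_rot": TCP orientation; "contact_force": force on the tool from outside, world axes, zero at the start; "ft_torque": the same for the moment, N m; "finger_gap": finger opening in m.
Only numpy, scipy, OpenCV 4.12 (cv2) and the standard library are available. Lean on these libraries where they do the work, as an engineer would, in place of code of your own. Each camera call takes 0.05 s, during which the arm holds its last target.

## Working session

There is one attempt and no reset: what is moved stays moved. The work goes in short steps, Python scripts to look and compute and a tool call to move; the robot and the scene stay as the last step left them, time stands still between calls to the robot, and variables do not carry over. Pictures are saved under pics/ and viewed, and the job is handed in when it is done.

Besides the shell and the picture viewer there is one more tool, called after "Emit:" as a command line: name --argument value ..., lists and objects as JSON in quotes. arm_command: Moves the arm, as the interface text tells. Its arguments: {"type":"object","properties":{"motion":{"type":"string"}},"required":["motion"]}

```bash
mkdir -p pics; ls
python3 - <<'E'
from plant import status, optics, job
import cv2,numpy as np
s=status.get_state()
for k,v in s.items(): print(k,np.round(v,4))
for n in ["top","side"]:
    p,d=optics.read_camera(n); cv2.imwrite(f"pics/{n}0.png",p[:,:,::-1]); np.save(f"{n}0_d.npy",d); np.save(f"{n}0_p.npy",p)
for n in ["top","side","wrist"]: print(n,optics.camera_model(n))
E
```

```text
pics
t 0.0
qpos [-1.4388  0.3838  0.0438  1.5996 -0.0179  1.1612 -0.0499]
dq [ 0.0012 -0.0004 -0.0001 -0.0006 -0.0017 -0.0003  0.0007]
joint_torque [ 1.00000e-04 -4.33464e+01  1.02420e+00 -2.49509e+01  1.05000e-02
  1.14000e-02 -0.00000e+00]
tcp_pos [0.1479 0.632  0.2469]
tool_rot [ 1.146e-01  9.934e-01 -1.300e-03 -1.000e-04]
contact_force [-0.0792 -0.5844  0.8482]
ft_torque [-0.0217 -0.0195  0.0154]
finger_gap 0.0855
top {'mtx': array([[454.62849608,   0.        , 279.12273941],
       [  0.        , 454.62849608, 213.89409628],
       [  0.        ,   0.        ,   1.        ]]), 'R': array([[-8.57736189e-05, -9.99979186e-01, -6.45142597e-03],
       [-9.96092194e-01,  6.55223341e-04, -8.83171059e-02],
       [ 8.83194947e-02,  6.41863977e-03, -9.96071517e-01]]), 't': array([-0.03988098,  0.57728489,  1.06837546])}
side {'mtx': array([[496.67338398,   0.        , 279.02293489],
       [  0.        , 496.67338398, 206.93766018],
       [  0.        ,   0.        ,   1.        ]]), 'R': array([[-0.77476258, -0.63224824, -0.00226016],
       [-0.45377651,  0.55854388, -0.69434545],
       [ 0.44026109, -0.53692727, -0.7196383 ]]), 't': array([0.41284076, 0.32371047, 0.81064674])}
wrist {'mtx': array([[325.1922621 ,   0.        , 279.10495889],
       [  0.        , 325.1922621 , 213.08726326],
       [  0.        ,   0.        ,   1.        ]]), 'hand_eye': array([[-3.30948244e-04, -9.53310591e-01, -3.01991404e-01,
         7.75006959e-02],
       [ 9.99998769e-01, -7.78755598e-04,  1.36244978e-03,
         1.01748201e-03],
       [-1.53401530e-03, -3.01990582e-01,  9.53309674e-01,
        -1.25450734e-01],
       [ 0.00000000e+00,  0.00000000e+00,  0.00000000e+00,
         1.00000000e+00]])}
```

View pics/top0.png

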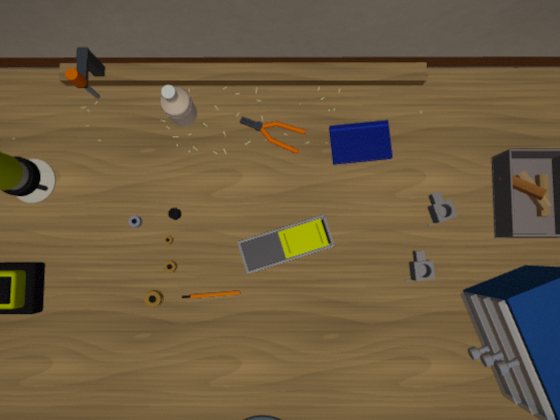

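View pics/side0.png

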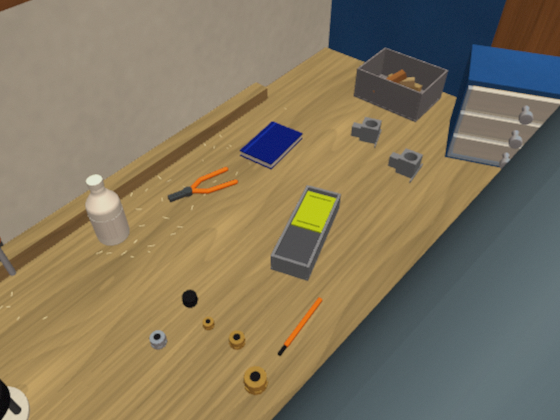

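The top view shows the case at about (285,243) with the lime lid on the right, the steel nut at (135,221) and the black nut at (175,213). The three brass rings are at (169,240) small, (170,266) medium and (153,298) large. Next I'll measure them.

```bash
cat > h.py <<'E'
import numpy as np,cv2
from plant import optics
def world(name,d):
    m=optics.camera_model(name);K=m['mtx'];R=m['R'];t=m['t']
    h,w=d.shape;u,v=np.meshgrid(np.arange(w),np.arange(h))
    X=np.stack([(u-K[0,2])/K[0,0]*d,(v-K[1,2])/K[1,1]*d,d],-1)
    W=(X-t)@R   # R^T (X-t)
    W[d==0]=np.nan
    return W
E
python3 - <<'E'
from h import *
p=np.load('top0_p.npy');d=np.load('top0_d.npy');W=world('top',d)
cv2.imwrite('pics/topz.png',cv2.resize(p[195:315,115:345,::-1],None,fx=3.4,fy=3.4,interpolation=cv2.INTER_CUBIC))
for n,(u,v) in dict(small=(169,240),med=(170,266),large=(153,298),steel=(135,221),black=(175,213)).items():
    S=W[v-16:v+17,u-16:u+17]; m=S[...,2]>0.006
    nl,lab,st,ce=cv2.connectedComponentsWithStats(m.astype(np.uint8))
    k=lab[16,16] or 1+np.argmax(st[1:,4])
    P=S[lab==k]; zt=np.percentile(P[:,2],95);T=P[P[:,2]>zt-0.004]
    print(n,len(P),'ztop',zt.round(4),'lo',T.min(0).round(4),'hi',T.max(0).round(4),'ext',np.ptp(T,0).round(4))
print('table',np.nanmedian(W[330:380,100:200,2]))
# case
S=W; m=(S[...,2]>0.036)&(S[...,2]<0.055); m[:,:230]=0;m[:,342:]=0;m[:205]=0;m[285:]=0
c=cv2.minAreaRect(S[m][:,:2].astype(np.float32));print(c,np.percentile(S[m][:,2],[5,50,95]))
hsv=cv2.cvtColor(p,cv2.COLOR_RGB2HSV);g=cv2.inRange(hsv,(26,150,90),(40,255,255)).astype(bool);g[:, :250]=0;g[:,350:]=0
l=cv2.minAreaRect(S[g][:,:2].astype(np.float32));print(l,np.percentile(S[g][:,2],[5,50,95]))
E
```

```text
small 64 ztop 0.0201 lo [0.5076 0.2208 0.0162] hi [0.5269 0.2379 0.0241] ext [0.0194 0.0172 0.0079]
med 126 ztop 0.0256 lo [0.4407 0.2084 0.0216] hi [0.4645 0.2352 0.0283] ext [0.0238 0.0269 0.0067]
large 252 ztop 0.034 lo [0.3591 0.2405 0.0301] hi [0.3942 0.2764 0.0368] ext [0.0351 0.036  0.0068]
steel 133 ztop 0.0264 lo [0.5484 0.2955 0.0224] hi [0.5749 0.3222 0.028 ] ext [0.0264 0.0267 0.0056]
black 126 ztop 0.0254 lo [0.5677 0.2012 0.0215] hi [0.5944 0.2261 0.0267] ext [0.0266 0.025  0.0052]
table 0.0005293212955066444
((0.5065104961395264, -0.05601494014263153), (0.07993654161691666, 0.21611352264881134), 17.673276901245117) [0.03648783 0.04041202 0.04659212]
((0.5188042521476746, -0.09628528356552124), (0.06617565453052521, 0.1061626672744751), 17.699228286743164) [nan nan nan]
```

Run:
```python
from h import *
p=np.load('side0_p.npy');d=np.load('side0_d.npy');W=world('side',d)
for n,(u,v) in dict(small=(208,323),med=(237,340),large=(256,380),steel=(158,340),black=(190,299)).items():
    S=W[v-18:v+19,u-18:u+19]; m=S[...,2]>0.006
    nl,lab,st,ce=cv2.connectedComponentsWithStats(m.astype(np.uint8))
    k=1+np.argmax(st[1:,4]); P=S[lab==k]; zt=np.percentile(P[:,2],95);T=P[P[:,2]>zt-0.003]
    print(n,len(P),'ztop',zt.round(4),'mid',((T.min(0)+T.max(0))/2).round(4),'ext',np.ptp(T,0).round(4))
```

```text
small 124 ztop 0.0194 mid [0.5128 0.2289 0.0183] ext [0.0174 0.0195 0.0037]
med 252 ztop 0.0248 mid [0.4477 0.2202 0.0244] ext [0.0266 0.0267 0.0051]
large 546 ztop 0.0333 mid [0.3729 0.2577 0.0326] ext [0.0366 0.037  0.0045]
steel 259 ztop 0.0252 mid [0.5565 0.3091 0.0243] ext [0.0273 0.0269 0.0041]
black 222 ztop 0.0251 mid [0.5769 0.2142 0.0245] ext [0.0247 0.0253 0.0048]
```

```bash
ls pics
```

```text
side0.png
top0.png
topz.png
```

The medium ring, at about (0.450, 0.221) and 27 mm across, is the same size as the steel and black nuts, so it is the one to put away. I'll check the case against the side camera, plus the lid and deck heights.

```bash
cat >> h.py <<'E'
def state():
    from plant import status
    from scipy.spatial.transform import Rotation as Ro
    s=status.get_state(); return s,np.array(s['tcp_pos']),Ro.from_quat(s['tool_rot'])
def plan(target,yaw_y=None):
    "tool-frame shift in cm to world target; yaw of tool y wanted (deg) with tool down"
    from scipy.spatial.transform import Rotation as Ro
    s,p,R=state(); d=R.inv().apply(np.array(target)-p)*100
    out=[d.round(3)]
    if yaw_y is not None:
        a=np.radians(yaw_y); y=np.array([np.cos(a),np.sin(a),0]); z=np.array([0,0,-1.]); x=np.cross(y,z)
        Rt=Ro.from_matrix(np.stack([x,y,z],1)); out.append(np.degrees((R.inv()*Rt).as_rotvec()).round(3))
    return out
E
python3 - <<'E'
from h import *
for n,box in (('top',(205,285,230,342)),('side',(180,285,262,350))):
    p=np.load(n+'0_p.npy');W=world(n,np.load(n+'0_d.npy'))
    z=W[...,2]; m=(z>0.0395)&(z<0.055); b=np.zeros_like(m); b[box[0]:box[1],box[2]:box[3]]=1; m&=b
    c=cv2.minAreaRect(W[m][:,:2].astype(np.float32)); print(n,'case',c)
    hsv=cv2.cvtColor(p,cv2.COLOR_RGB2HSV);g=cv2.inRange(hsv,(26,120,70),(40,255,255)).astype(bool)&b&~np.isnan(z)
    l=cv2.minAreaRect(W[g][:,:2].astype(np.float32)); print('lid',l,np.nanmedian(z[g]))
    a=np.radians(17.67); ey=np.array([-np.sin(a),np.cos(a)]); ex=np.array([np.cos(a),np.sin(a)])
    q=W[g][:,:2]-np.array([.5065,-.056]); 
    for e in(ex,ey): print(np.percentile(q@e,[1,99]).round(4))
    q=W[...,:2]-np.array([.5065,-.056]); x=q@ex;y=q@ey
    D=(abs(x)<.025)&(y>.03)&(y<.085)&b; print('deck z',np.nanmedian(z[D]), 'gap', np.nanmedian(z[(abs(x)<.025)&(y<-.1)&(y>-.106)]))
print(plan((0.5065-0.3038*-.043,-.056+.9527*-.043,.25),107.67))
E
```

```text
top case ((0.5065104961395264, -0.05601494014263153), (0.07993654161691666, 0.21611352264881134), 17.673276901245117)
lid ((0.5185812711715698, -0.09647419303655624), (0.06652045249938965, 0.10702294856309891), 17.564098358154297) 0.03966983884019506
[-0.0332  0.0319]
[-0.0948  0.0102]
deck z 0.03468826661607454 gap 0.034300124894921624
side case ((0.5024845004081726, -0.05740731954574585), (0.08047721534967422, 0.22190271317958832), 17.815317153930664)
lid ((0.517147958278656, -0.09755579382181168), (0.06730300188064575, 0.1099051833152771), 17.78611946105957) 0.04033669096710303
[-0.0353  0.0303]
[-0.0954  0.0103]
deck z 0.03534070834789767 gap 0.04201242328572086
[array([-52.795, -62.527,  -0.143]), array([ -0.138,  -0.031, -30.835])]
```

View pics/topz.png

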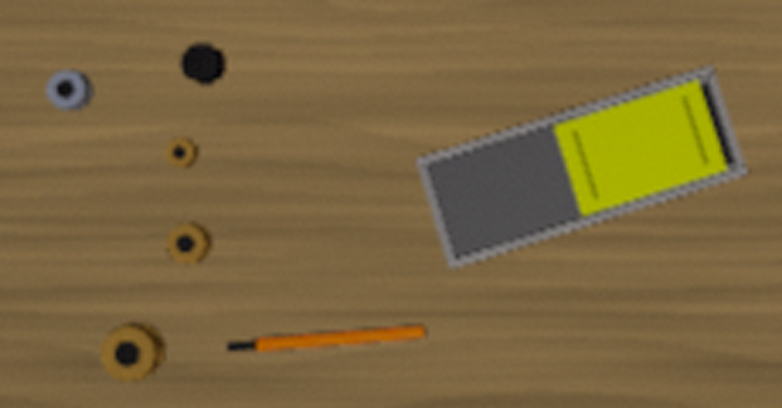

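The zoomed view shows the lid starting a few mm open, with a dark gap at its right end around (715,120). The deck is on the left. Both cameras put the case centre near (0.505,-0.0565), turned 17.7°. I'll move above the lid with the fingers shut.

Emit:
arm_command --motion "-26 -31 0 0 0 -15 1;-26 -31 0 0 0 -15 1;-52.8 -62.5 0 0 0 -30.8 1;-52.8 -62.5 0 0 0 -30.8 1;-52.8 -62.5 0 0 0 -30.8 1;-52.8 -62.5 0 0 0 -30.8 1;-52.8 -62.5 0 0 0 -30.8 1;-52.8 -62.5 0 0 0 -30.8 1;-52.8 -62.5 0 0 0 -30.8 1;-52.8 -62.5 0 0 0 -30.8 1;-52.8 -62.5 0 0 0 -30.8 1;-52.8 -62.5 0 0 0 -30.8 1"

```text
t: 1.3
tcp_pos: [0.4204, 0.0962, 0.2483]
tool_rot: [-0.153, 0.988, -0.001, -0.0]
contact_force: [1.3, 1.4, -0.2]
finger_gap: 0.0003
```

Run:
```python
from h import *
s,p,R=state();print(p,s['contact_force'],s['finger_gap'],plan((.519,-.098,.10),107.7))
```

```text
[0.42039339 0.09617135 0.24830292] [ 1.33087846  1.40732112 -0.21564829] 0.00030539737272571775 [array([ -3.525, -21.469,  14.861]), array([-0.09 , -0.056, -0.053])]
```

Emit:
arm_command --motion "-3.5 -21.5 0 0 0 0 1;-3.5 -21.5 0 0 0 0 1;-3.5 -21.5 0 0 0 0 1;-3.5 -21.5 7 0 0 0 1;-3.5 -21.5 14.8 0 0 0 1;-3.5 -21.5 14.8 0 0 0 1;-3.5 -21.5 14.8 0 0 0 1;-3.5 -21.5 14.8 0 0 0 1;-3.5 -21.5 14.8 0 0 0 1"

```text
t: 2.2
tcp_pos: [0.5187, -0.0984, 0.1006]
tool_rot: [-0.153, 0.988, -0.001, -0.001]
contact_force: [-0.3, -0.3, 0.9]
finger_gap: -0.0001
```

Run:
```python
from h import *
s,p,R=state();print(p,s['contact_force'],s['finger_gap'],plan((.519,-.098,.057),107.7))
for n in ('side',):
    q,d=optics.read_camera(n);cv2.imwrite('pics/s1.png',q[:,:,::-1])
print(state()[0]['contact_force'])
```

```text
[ 0.51874924 -0.09836154  0.10063105] [-0.27287044 -0.27830968  0.87915726] -0.00014317644635526998 [array([-0.042,  0.034,  4.363]), array([-0.087, -0.096, -0.065])]
[0.27213561 0.10379529 0.55590028]
```

View pics/s1.png

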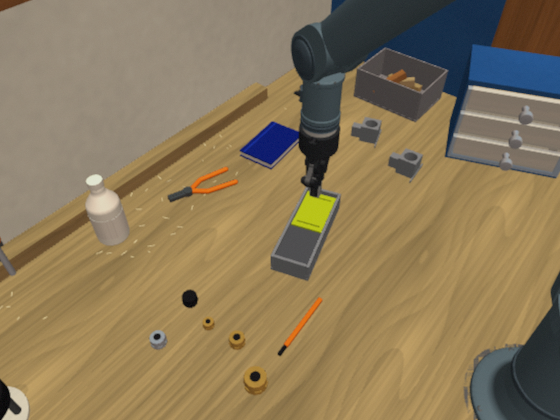

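In the side view the shut fingertips are over the lid at about (313,195). I'll come down to just above it.

Emit:
arm_command --motion "0 0 2 0 0 0 1;0 0 3 0 0 0 1;0 0 3.6 0 0 0 1;0 0 3.6 0 0 0 1;0 0 3.6 0 0 0 1"

```text
t: 2.75
tcp_pos: [0.5202, -0.0981, 0.0663]
tool_rot: [-0.154, 0.988, -0.001, 0.001]
contact_force: [1.5, 0.0, 0.2]
finger_gap: -0.0001
```

Emit:
arm_command --motion "0 0 0.1 0 0 0 1;0 0 0.2 0 0 0 1;0 0 0.2 0 0 0 1"

```text
t: 3.05
tcp_pos: [0.5203, -0.0981, 0.0644]
tool_rot: [-0.154, 0.988, -0.001, 0.001]
contact_force: [0.0, 0.3, -0.5]
finger_gap: -0.0002
```

Emit:
arm_command --motion "0 0 0.1 0 0 0 1;0 0 0.2 0 0 0 1;0 0 0.2 0 0 0 1"

```text
t: 3.35
tcp_pos: [0.5202, -0.0981, 0.0623]
tool_rot: [-0.154, 0.988, -0.001, 0.001]
contact_force: [-1.0, 1.0, 0.3]
finger_gap: 0.0002
```

Emit:
arm_command --motion "0 0 0.05 0 0 0 1;0 0 0.1 0 0 0 1;0 0 0.1 0 0 0 1"

```text
t: 3.65
tcp_pos: [0.5201, -0.0981, 0.0612]
tool_rot: [-0.154, 0.988, -0.001, 0.001]
contact_force: [0.6, -0.4, 0.6]
finger_gap: 0.0
```

Emit:
arm_command --motion "0 0 0.05 0 0 0 1;0 0 0.1 0 0 0 1;0 0 0.1 0 0 0 1"

```text
t: 3.95
tcp_pos: [0.52, -0.098, 0.0601]
tool_rot: [-0.154, 0.988, -0.001, 0.001]
contact_force: [0.2, 0.8, 0.4]
finger_gap: 0.0
```

Emit:
arm_command --motion "0 0 0.05 0 0 0 1;0 0 0.1 0 0 0 1;0 0 0.1 0 0 0 1"

```text
t: 4.25
tcp_pos: [0.5199, -0.098, 0.059]
tool_rot: [-0.154, 0.988, -0.001, 0.001]
contact_force: [-0.5, 0.8, 0.1]
finger_gap: 0.0004
```

Emit:
arm_command --motion "0 0 0.03 0 0 0 1;0 0 0.06 0 0 0 1;0 0 0.06 0 0 0 1"

```text
t: 4.55
tcp_pos: [0.5199, -0.098, 0.0583]
tool_rot: [-0.154, 0.988, -0.001, 0.001]
contact_force: [0.7, 1.8, -0.1]
finger_gap: 0.0
```

Emit:
arm_command --motion "0 0 0.03 0 0 0 1;0 0 0.06 0 0 0 1;0 0 0.06 0 0 0 1"

```text
t: 4.85
tcp_pos: [0.5199, -0.098, 0.0577]
tool_rot: [-0.154, 0.988, -0.001, 0.001]
contact_force: [0.1, -0.7, 0.3]
finger_gap: -0.0001
```

Emit:
arm_command --motion "0 0 0.03 0 0 0 1;0 0 0.05 0 0 0 1;0 0 0.05 0 0 0 1"

```text
t: 5.15
tcp_pos: [0.5199, -0.098, 0.0572]
tool_rot: [-0.154, 0.988, -0.001, 0.001]
contact_force: [0.4, -0.2, 0.6]
finger_gap: 0.0002
```

Emit:
arm_command --motion "0 0 0.03 0 0 0 1;0 0 0.05 0 0 0 1;0 0 0.05 0 0 0 1"

```text
t: 5.45
tcp_pos: [0.5198, -0.098, 0.0566]
tool_rot: [-0.154, 0.988, -0.001, 0.001]
contact_force: [-0.8, 0.4, -0.5]
finger_gap: -0.0003
```

Emit:
arm_command --motion "0 0 0.03 0 0 0 1;0 0 0.05 0 0 0 1;0 0 0.05 0 0 0 1"

```text
t: 5.75
tcp_pos: [0.5198, -0.098, 0.0561]
tool_rot: [-0.154, 0.988, -0.001, 0.001]
contact_force: [0.2, 0.6, 0.1]
finger_gap: 0.0
```

Emit:
arm_command --motion "0 0 0.03 0 0 0 1;0 0 0.05 0 0 0 1;0 0 0.05 0 0 0 1"

```text
t: 6.05
tcp_pos: [0.5198, -0.098, 0.0559]
tool_rot: [-0.154, 0.988, -0.001, 0.001]
contact_force: [-1.8, 0.6, 5.0]
finger_gap: 0.0
```

Emit:
arm_command --motion "0 0 0.03 0 0 0 1;0 0 0.05 0 0 0 1;0 0 0.05 0 0 0 1"

```text
t: 6.35
tcp_pos: [0.5199, -0.098, 0.0559]
tool_rot: [-0.154, 0.988, -0.0, 0.001]
contact_force: [-1.7, 0.3, 7.2]
finger_gap: -0.0003
```

Contact is at TCP z = 0.0559, with a stiffness of roughly 15 N/mm. I'll start with a short drag.

Emit:
arm_command --motion "0 0 0.085 0 0 0 1;0 0.2 0.085 0 0 0 1;0 0.5 0.085 0 0 0 1;0 0.8 0.085 0 0 0 1;0 1.0 0.085 0 0 0 1"

```text
t: 6.85
tcp_pos: [0.5185, -0.0899, 0.056]
tool_rot: [-0.153, 0.988, -0.002, 0.002]
contact_force: [0.7, -3.5, 5.6]
finger_gap: -0.0002
```

Run:
```python
from h import *
s,p,R=state();print(p,s['contact_force'])
p,d=optics.read_camera('side');cv2.imwrite('pics/s2.png',cv2.resize(p[150:300,220:400,::-1],None,fx=4,fy=4))
print(state()[0]['contact_force'])
```

```text
[ 0.51852344 -0.08988262  0.05595656] [ 0.70411545 -3.50836381  5.61868375]
[ 0.48572911 -2.98219451  5.39562091]
```

View pics/s2.png

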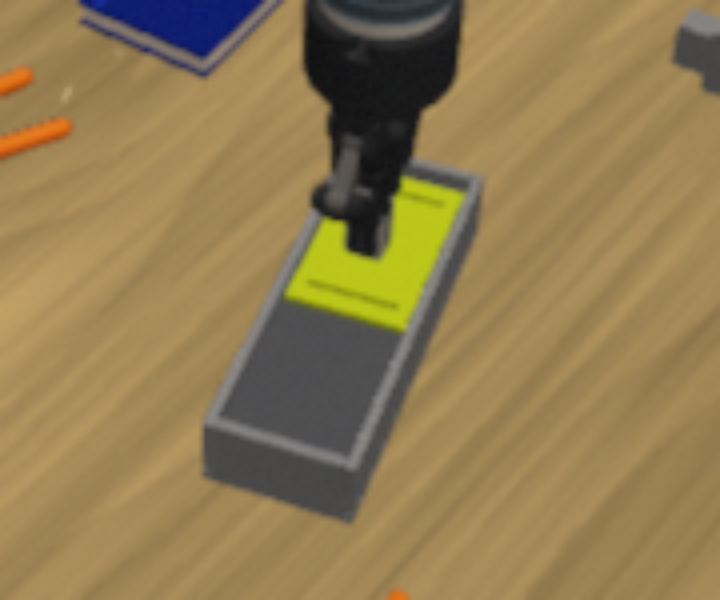

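I can't tell from this view whether the lid moved, and 5.6 N was too light. I'll press harder in place and then drag.

Emit:
arm_command --motion "0 0 0.08 0 0 0 1;0 0 0.12 0 0 0 1;0 0 0.12 0 0 0 1"

```text
t: 7.2
tcp_pos: [0.5185, -0.0895, 0.0558]
tool_rot: [-0.153, 0.988, -0.001, 0.002]
contact_force: [-3.9, -0.4, 12.6]
finger_gap: 0.0003
```

Emit:
arm_command --motion "0 0.1 0.125 0 0 0 1;0 0.4 0.125 0 0 0 1;0 0.7 0.125 0 0 0 1;0 1.0 0.125 0 0 0 1;0 1.3 0.125 0 0 0 1"

```text
t: 7.7
tcp_pos: [0.5156, -0.0804, 0.0561]
tool_rot: [-0.152, 0.988, -0.003, 0.003]
contact_force: [-3.2, -4.9, 12.6]
finger_gap: 0.0005
```

```bash
cat > lid.py <<'E'
from h import *
s,tp,R=state()
a=np.radians(17.7); ey=np.array([-np.sin(a),np.cos(a)]); ex=np.array([np.cos(a),np.sin(a)])
import sys
q,d=optics.read_camera('top');W=world('top',d)
hsv=cv2.cvtColor(q,cv2.COLOR_RGB2HSV);g=cv2.inRange(hsv,(26,120,70),(40,255,255)).astype(bool)&~np.isnan(W[...,2]);g[:,:232]=0;g[:,345:]=0;g[:205]=0;g[285:]=0
P=W[g][:,:2]-np.array([.5065,-.056])
print('lid along y',np.percentile(P@ey,[1,99]).round(4),'z',np.median(W[g][:,2]).round(4), 'tcp rel',((tp[:2]-[.505,-.0565])@ex).round(4),((tp[:2]-[.505,-.0565])@ey).round(4))
print(state()[0]['contact_force'])
cv2.imwrite(f'pics/{sys.argv[1]}.png',cv2.resize(q[190:300,210:360,::-1],None,fx=4,fy=4))
E
python3 lid.py t3
```

```text
Traceback (most recent call last):
  File "lid.py", line 8, in <module>
    print('lid along y',np.percentile(P@ey,[1,99]).round(4),'z',np.median(W[g][:,2]).round(4), 'tcp rel',((tp[:2]-[.505,-.0565])@ex).round(4),((tp[:2]-[.505,-.0565])@ey).round(4))
                        ~~~~~~~~~~~~~^^^^^^^^^^^^^
IndexError: index -1 is out of bounds for axis 0 with size 0
```

The arm hides the lid from the top camera, so I'll use the side camera.

```bash
cat > lid.py <<'E'
from h import *
import sys
s,tp,R=state()
a=np.radians(17.7); ey=np.array([-np.sin(a),np.cos(a)]); ex=np.array([np.cos(a),np.sin(a)])
def meas(q,d):
    W=world('side',d)
    hsv=cv2.cvtColor(q,cv2.COLOR_RGB2HSV);g=cv2.inRange(hsv,(26,120,70),(40,255,255)).astype(bool)&~np.isnan(W[...,2]);b=np.zeros_like(g);b[150:290,250:360]=1;g&=b
    P=W[g][:,:2]-np.array([.5045,-.057])
    print('lid along y',np.percentile(P@ey,[1,99]).round(4),'z',np.median(W[g][:,2]).round(4),g.sum())
meas(np.load('side0_p.npy'),np.load('side0_d.npy'))
q,d=optics.read_camera('side'); meas(q,d)
r=tp[:2]-np.array([.5045,-.057])
print('tcp rel',(r@ex).round(4),(r@ey).round(4),state()[0]['contact_force'])
cv2.imwrite(f'pics/{sys.argv[1]}.png',cv2.resize(q[150:300,220:400,::-1],None,fx=4,fy=4))
E
python3 lid.py t3
```

```text
lid along y [-0.0951  0.0107] z 0.0403 1160
lid along y [-0.0846  0.0208] z 0.0406 891
tcp rel 0.0034 -0.025 [-2.7650289 -5.1009059 13.1373463]
```

View pics/t3.png

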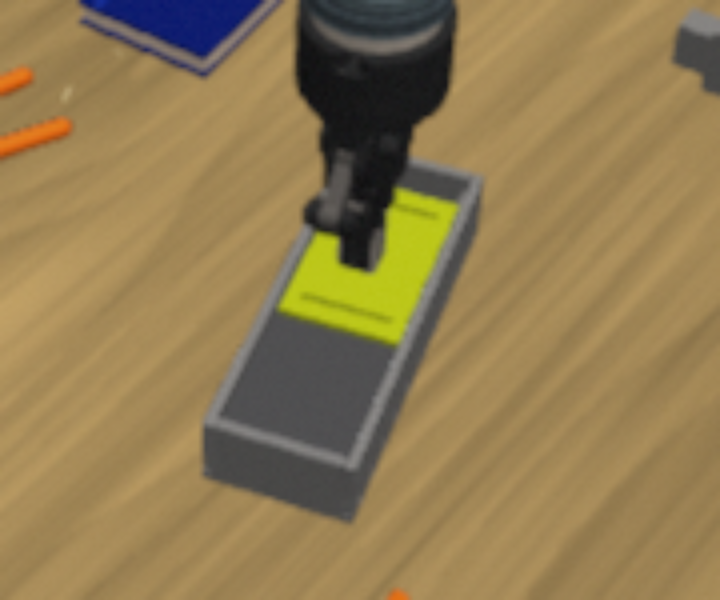

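The lid moved about 10 mm with the finger at 13 N, and it climbs about 0.3 mm per 10 mm. I'll carry on along that slope.

Emit:
arm_command --motion "0 0.3 0.125 0 0 0 1;0 0.6 0.115 0 0 0 1;0 0.9 0.105 0 0 0 1;0 1.2 0.095 0 0 0 1;0 1.5 0.085 0 0 0 1;0 1.8 0.075 0 0 0 1"

```text
t: 8.4
tcp_pos: [0.5108, -0.0655, 0.0565]
tool_rot: [-0.152, 0.988, -0.004, 0.004]
contact_force: [-1.9, -6.4, 10.3]
finger_gap: -0.0002
```

```bash
python3 lid.py t4; python3 -c "
from h import *
print(plan((0,0,0),107.7)[1], state()[1])"
```

```text
lid along y [-0.0951  0.0107] z 0.0403 1160
lid along y [-0.0692  0.0355] z 0.041 914
tcp rel 0.0034 -0.0101 [-2.2694855  -4.37154487 12.63202222]
[-0.498  0.335 -0.2  ] [ 0.51059401 -0.064872    0.05648016]
```

Emit:
arm_command --motion "0 0.3 0.12 -0.3 0.2 0 1;0 0.6 0.115 -0.3 0.2 0 1;0 0.9 0.105 -0.3 0.2 0 1;0 1.2 0.1 -0.3 0.2 0 1;0 1.5 0.09 -0.3 0.2 0 1;0 1.8 0.08 -0.3 0.2 0 1;0 2.1 0.075 -0.3 0.2 0 1;0 2.4 0.065 -0.3 0.2 0 1"

```text
t: 9.25
tcp_pos: [0.5043, -0.0449, 0.057]
tool_rot: [-0.151, 0.988, -0.003, 0.002]
contact_force: [-2.1, -6.0, 12.2]
finger_gap: -0.0002
```

```bash
python3 lid.py t4; python3 -c "
from h import *
print(plan((0,0,0),107.7)[1], state()[1])"
```

```text
lid along y [-0.0951  0.0107] z 0.0403 1160
lid along y [-0.0485  0.0568] z 0.0414 946
tcp rel 0.0035 0.0116 [-3.98708844 -5.35728469 13.8293826 ]
[-0.349  0.185 -0.268] [ 0.50406465 -0.04424363  0.05701351]
```

Emit:
arm_command --motion "0 0.3 0.12 -0.3 0.2 0 1;0 0.6 0.11 -0.3 0.2 0 1;0 0.9 0.105 -0.3 0.2 0 1;0 1.2 0.095 -0.3 0.2 0 1;0 1.5 0.09 -0.3 0.2 0 1;0 1.8 0.08 -0.3 0.2 0 1;0 2.1 0.075 -0.3 0.2 0 1;0 2.4 0.065 -0.3 0.2 0 1"

```text
t: 10.1
tcp_pos: [0.4977, -0.0242, 0.0576]
tool_rot: [-0.151, 0.989, -0.002, 0.001]
contact_force: [-2.2, -5.4, 13.2]
finger_gap: 0.0004
```

```bash
python3 lid.py t4; python3 -c "
from h import *
print(plan((0,0,0),107.7)[1], state()[1])"
```

```text
lid along y [-0.0951  0.0107] z 0.0403 1160
lid along y [-0.0262  0.0789] z 0.0421 980
tcp rel 0.0035 0.0333 [-2.71365858 -5.88985102 15.85768269]
[-0.177  0.018 -0.34 ] [ 0.49746992 -0.02352367  0.05756646]
```

Emit:
arm_command --motion "0 0.3 0.115 -0.2 0 -0.3 1;0 0.6 0.105 -0.2 0 -0.3 1;0 0.9 0.1 -0.2 0 -0.3 1;0 1.2 0.09 -0.2 0 -0.3 1;0 1.5 0.08 -0.2 0 -0.3 1;0 1.7 0.075 -0.2 0 -0.3 1;0 1.9 0.07 -0.2 0 -0.3 1"

```text
t: 10.85
tcp_pos: [0.4925, -0.0078, 0.058]
tool_rot: [-0.153, 0.988, -0.001, 0.001]
contact_force: [-2.3, -6.1, 13.9]
finger_gap: 0.0003
```

```bash
python3 lid.py t5; python3 -c "
from h import *
print(plan((0,0,0),107.7)[1], state()[1])"
```

```text
lid along y [-0.0951  0.0107] z 0.0403 1160
lid along y [-0.0088  0.0962] z 0.0424 1019
tcp rel 0.0035 0.0505 [-3.24031028 -4.96997043 14.37201913]
[-0.096  0.039 -0.11 ] [ 0.49235449 -0.00744881  0.05800317]
```

View pics/t5.png

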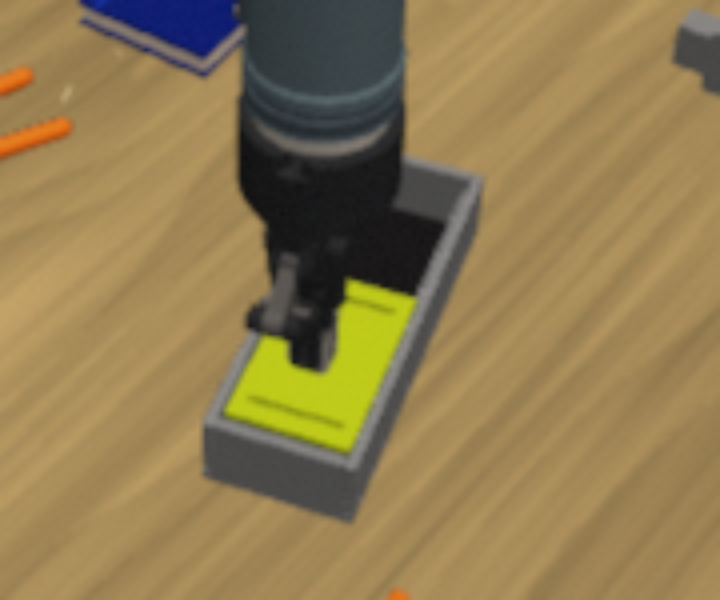

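The pocket is now showing as the dark area near (410,250). A small strip of deck is left at about (215,420), so the lid is about 5 mm from its stop. One more push.

Emit:
arm_command --motion "0 0.2 0.11 0 0 0 1;0 0.4 0.105 0 0 0 1;0 0.6 0.1 0 0 0 1;0 0.7 0.095 0 0 0 1"

```text
t: 11.3
tcp_pos: [0.4909, -0.003, 0.0582]
tool_rot: [-0.152, 0.988, -0.002, 0.001]
contact_force: [-1.8, -5.8, 12.2]
finger_gap: 0.0002
```

```bash
python3 lid.py t6
```

```text
lid along y [-0.0951  0.0107] z 0.0403 1160
lid along y [-0.0043  0.1003] z 0.0427 982
tcp rel 0.0035 0.0556 [-1.90793619 -4.2677093  13.02525087]
```

View pics/t6.png

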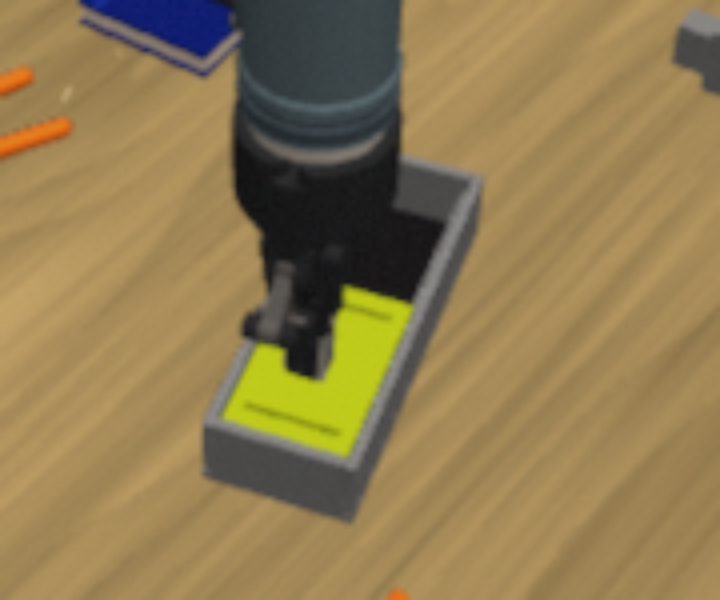

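The lid measures -0.004..0.100 along the case, which is at the stop. I'll lift and go over the nut.

```bash
python3 -c "
from h import *
print(plan((.45,.221,.15),107.7), state()[1])"
```

```text
[array([-2.853, 22.539, -9.263]), array([-0.213,  0.073, -0.178])] [ 0.49087037 -0.00280998  0.05816998]
```

Emit:
arm_command --motion "0 0 -2 0 0 0 1;0 0 -6 -0.2 0 -0.2 1;0 0 -9.3 -0.2 0 -0.2 1;-1 8 -9.3 -0.2 0 -0.2 0;-2.9 22.5 -9.3 -0.2 0 -0.2 0;-2.9 22.5 -9.3 -0.2 0 -0.2 0;-2.9 22.5 -9.3 -0.2 0 -0.2 0;-2.9 22.5 -9.3 -0.2 0 -0.2 0;-2.9 22.5 -9.3 -0.2 0 -0.2 0;-2.9 22.5 -9.3 -0.2 0 -0.2 0"

```text
t: 12.35
tcp_pos: [0.4492, 0.2216, 0.1495]
tool_rot: [-0.156, 0.988, -0.0, -0.0]
contact_force: [0.0, -0.7, 0.2]
finger_gap: 0.0857
```

Run:
```python
from h import *
s,p,R=state();print(p,s['finger_gap'],s['contact_force'])
q,d=optics.read_camera('wrist');cv2.imwrite('pics/w1.png',q[:,:,::-1]);np.save('w1_d.npy',d);np.save('w1_p.npy',q)
```

```text
[0.44920353 0.22162844 0.1495446 ] 0.08566152583118773 [ 0.03867353 -0.70961339  0.24082128]
```

View pics/w1.png

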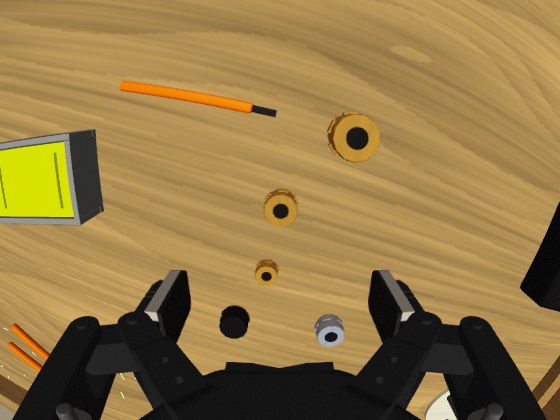

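The target nut is at about (281,208), centred between the fingers and larger than the nearby small ring at (266,272). I'll measure it in 3D.

Run:
```python
from h import *
m=optics.camera_model('wrist');K=m['mtx'];H=m['hand_eye'];d=np.load('w1_d.npy')
s,tp,R=state()
u,v=np.meshgrid(np.arange(560),np.arange(420));x=u-K[0,2];y=v-K[1,2];r=np.hypot(x,y)+1e-9;th=r/K[0,0]
X=np.stack([np.tan(th)*x/r*d,np.tan(th)*y/r*d,d],-1)
T=X@H[:3,:3].T+H[:3,3]; W=R.apply(T.reshape(-1,3)).reshape(T.shape)+tp
for n,(a,b) in dict(med=(281,208),small=(266,272),large=(354,138),steel=(329,330),black=(234,322)).items():
    w=22 if n!='large' else 30
    S=W[b-w:b+w+1,a-w:a+w+1];P=S[(S[...,2]>.010)&(S[...,2]<.05)];zt=np.percentile(P[:,2],95);Q=P[P[:,2]>zt-.003]
    print(n,zt.round(4),((Q.min(0)+Q.max(0))/2).round(4),np.ptp(Q,0).round(4), cv2.minEnclosingCircle(Q[:,:2].astype(np.float32)))
S=W[150:200,150:230];print('table',np.median(S[...,2]))
```

```text
med 0.0231 [0.4505 0.2229 0.0221] [0.0273 0.0271 0.0039] ((0.4505356252193451, 0.2229214906692505), 0.01404284406453371)
small 0.0171 [0.5143 0.2301 0.016 ] [0.0198 0.0202 0.0038] ((0.5142726302146912, 0.2298520803451538), 0.01052238792181015)
large 0.0313 [0.3746 0.2596 0.0304] [0.0375 0.0375 0.0041] ((0.3749236762523651, 0.2594669461250305), 0.019185001030564308)
steel 0.023 [0.5599 0.3098 0.022 ] [0.0283 0.027  0.0041] ((0.5596920251846313, 0.3098309636116028), 0.01443423144519329)
black 0.0229 [0.578  0.215  0.0218] [0.0282 0.0268 0.0039] ((0.5781410932540894, 0.21533258259296417), 0.014622807502746582)
table -0.0001984246747553653
```

The nut radius is 14.0 mm and its top is at 22 mm, both matching the given size. I'll grasp it.

Emit:
arm_command --motion "-0.2 0.1 5 0 0 0 0;-0.2 0.1 9 0 0 0 0;-0.2 0.1 12 0 0 0 0;-0.2 0.1 13.2 0 0 0 0;-0.2 0.1 13.2 0 0 0 0;-0.2 0.1 13.2 0 0 0 0.6;-0.2 0.1 13.2 0 0 0 0.9;-0.2 0.1 13.2 0 0 0 0.9;-0.2 0.1 13.2 0 0 0 0.9;-0.2 0.1 13.2 0 0 0 0.9;-0.2 0.1 13.2 0 0 0 0.9;-0.2 0.1 13.2 0 0 0 0.9"

```text
t: 13.6
tcp_pos: [0.4523, 0.2223, 0.0191]
tool_rot: [-0.154, 0.988, 0.0, 0.001]
contact_force: [-0.8, -0.2, 7.2]
finger_gap: 0.0262
```

Run:
```python
from h import *
s,p,R=state();print(p,s['finger_gap'],s['contact_force'])
```

```text
[0.45234232 0.22232312 0.0191149 ] 0.026221380260887592 [-0.76235575 -0.2057221   7.23901343]
```

Gripped at 26 mm, with the tips just touching the table. I'll lift.

Emit:
arm_command --motion "0 0 -0.5 0 0 0 0.9;0 0 -3 0 0 0 0.9;0 0 -7 0 0 0 0.9;0 0 -9 0 0 0 0.9;0 0 -9 0 0 0 0.9;0 0 -9 0 0 0 0.9"

```text
t: 14.2
tcp_pos: [0.4518, 0.2224, 0.1091]
tool_rot: [-0.154, 0.988, 0.001, 0.001]
contact_force: [0.3, -0.6, -1.5]
finger_gap: 0.0257
```

Run:
```python
from h import *
s,p,R=state();print(p,s['finger_gap'],s['contact_force'])
for n in('wrist','side'):
    q,d=optics.read_camera(n);cv2.imwrite(f'pics/g_{n}.png',q[:,:,::-1]); np.save(f'g_{n}_d.npy',d);np.save(f'g_{n}_p.npy',q)
a=np.radians(17.7);ey=np.array([-np.sin(a),np.cos(a)])
t=np.array([.5053,-.0565])-.054*ey;print(t,plan((*t,.11),107.7))
```

```text
[0.45184854 0.22243224 0.10914478] 0.02568624749633086 [ 0.28817475 -0.59018599 -1.4793848 ]
[ 0.52171779 -0.10794372] [array([  3.297, -33.558,  -0.202]), array([-0.029, -0.083,  0.057])]
```

View pics/g_wrist.png

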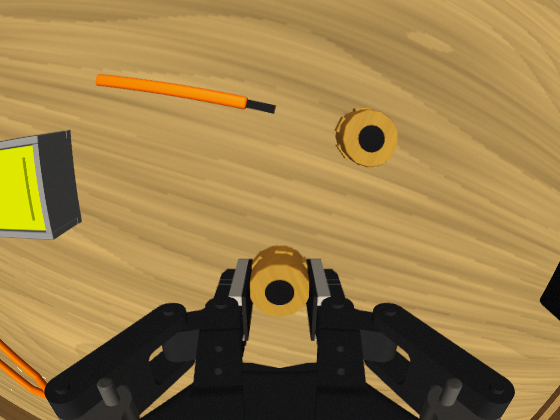

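View pics/g_side.png

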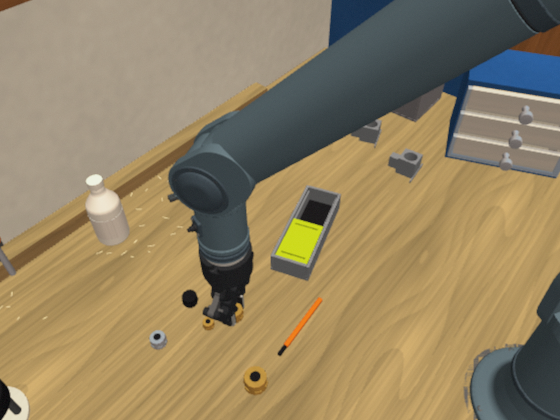

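The nut is held (seen at (279,280) in the wrist view), and the lid is open in the side view. I'll carry it over the pocket.

Emit:
arm_command --motion "1.6 -16 -0.5 0 0 0 0.9;1.6 -16 -0.5 0 0 0 0.9;1.6 -16 -0.5 0 0 0 0.9;3.3 -33.6 -0.5 0 0 0 0.9;3.3 -33.6 -0.5 0 0 0 0.9;3.3 -33.6 -0.5 0 0 0 0.9;3.3 -33.6 -0.5 0 0 0 0.9;3.3 -33.6 -0.5 0 0 0 0.9;3.3 -33.6 -0.5 0 0 0 0.9;3.3 -33.6 -0.5 0 0 0 0.9"

```text
t: 15.3
tcp_pos: [0.5208, -0.1066, 0.1115]
tool_rot: [-0.155, 0.988, 0.0, -0.002]
contact_force: [0.7, 0.6, -1.6]
finger_gap: 0.0263
```

Run:
```python
from h import *
s,p,R=state();print(p,s['finger_gap'],s['contact_force'])
print(plan((.5217,-.1079,.027),107.7))
for n in('wrist','side'):
    q,d=optics.read_camera(n);cv2.imwrite(f'pics/p_{n}.png',q[:,:,::-1])
```

```text
[ 0.52075794 -0.10662095  0.11154788] 0.026267649258193974 [ 0.71784609  0.60632449 -1.56695747]
[array([-0.085, -0.163,  8.454]), array([ 0.081, -0.236,  0.162])]
```

View pics/p_wrist.png

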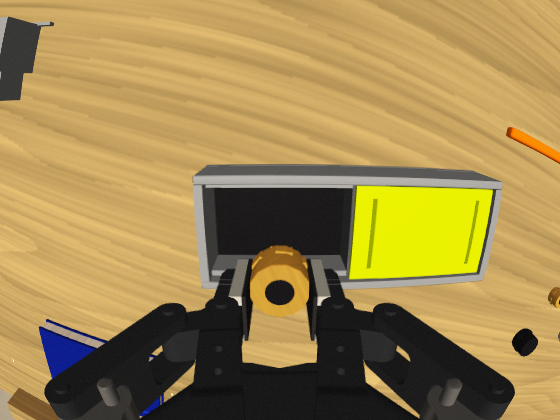

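Over the pocket, the nut is midway between the end wall and the lid edge in y. I'll lower it to just above the floor.

Emit:
arm_command --motion "-0.1 -0.1 3 0 0 0 0.9;-0.1 -0.1 5 0 0 0 0.9;-0.1 -0.1 7 0 0 0 0.9;-0.1 -0.1 8 0 0 0 0.9;-0.1 -0.1 8.4 0 0 0 0.9;-0.1 -0.1 8.5 0 0 0 0.9;-0.1 -0.1 8.5 0 0 0 0.9"

```text
t: 16.1
tcp_pos: [0.523, -0.1065, 0.0277]
tool_rot: [-0.156, 0.988, 0.0, -0.001]
contact_force: [0.4, 0.3, -0.1]
finger_gap: 0.0257
```

Run:
```python
from h import *
s,p,R=state();print(p,s['finger_gap'],s['contact_force'])
for n in('side',):
    q,d=optics.read_camera(n);cv2.imwrite(f'pics/p2.png',cv2.resize(q[150:300,220:400,::-1],None,fx=4,fy=4))
```

```text
[ 0.52302524 -0.10653626  0.02774108] 0.025748262486762565 [ 0.38297623  0.30752124 -0.07179028]
```

View pics/p2.png

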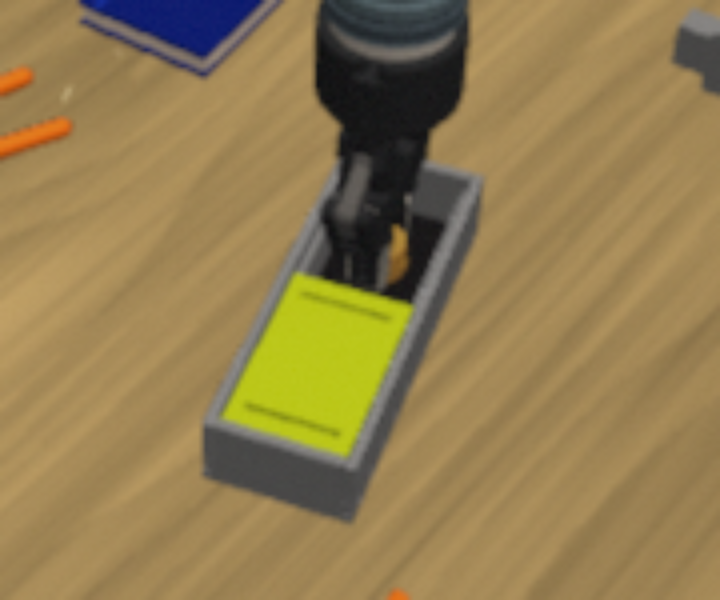

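In the pocket, and nothing is being touched. I'll lower it the last 2 mm and release with a small opening.

Emit:
arm_command --motion "0 0 0.1 0 0 0 0.9;0 0 0.2 0 0 0 0.9;0 0 0.2 0 0 0 0.9;0 0 0.2 0 0 0 0.6;0 0 0.2 0 0 0 0.5;0 0 0.2 0 0 0 0.5;0 0 0.2 0 0 0 0.5;0 0 0.2 0 0 0 0.5;0 0 0.2 0 0 0 0.5;0 0 0.2 0 0 0 0.5"

```text
t: 17.15
tcp_pos: [0.5232, -0.1067, 0.026]
tool_rot: [-0.156, 0.988, 0.0, -0.001]
contact_force: [0.3, 0.3, -0.1]
finger_gap: 0.0429
```

Emit:
arm_command --motion "0 0 -1 0 0 0 0.5;0 0 -3 0 0 0 0.5;0 0 -6 0 0 0 0.5;0 0 -10 0 0 0 0.5;0 0 -12 0 0 0 0.5;0 0 -12 0 0 0 0.5;0 0 -12 0 0 0 0.5"

```text
t: 17.85
tcp_pos: [0.5235, -0.1065, 0.1465]
tool_rot: [-0.156, 0.988, 0.0, 0.0]
contact_force: [0.3, -0.5, -0.8]
finger_gap: 0.0426
```

```bash
python3 - <<'E'
from h import *
s,p,R=state();print(p,s['finger_gap'],s['contact_force'])
q,d=optics.read_camera('wrist');cv2.imwrite(f'pics/r_w.png',q[:,:,::-1])
print(R.as_quat())
np.save('r_d.npy',d)
q,d=optics.read_camera('side');cv2.imwrite(f'pics/r_s.png',cv2.resize(q[150:300,220:400,::-1],None,fx=4,fy=4))
E
python3 lid.py t7
```

```text
[ 0.52347808 -0.10652688  0.14653557] 0.04262621464611313 [ 0.31648217 -0.46544774 -0.81465137]
[-1.56145578e-01  9.87733992e-01  3.45780979e-04  2.03556863e-05]
lid along y [-0.0951  0.0107] z 0.0403 1160
lid along y [-0.0043  0.1004] z 0.0427 1323
tcp rel 0.0019 -0.0524 [-0.26231268  0.99878528 -0.87207925]
```

View pics/r_w.png

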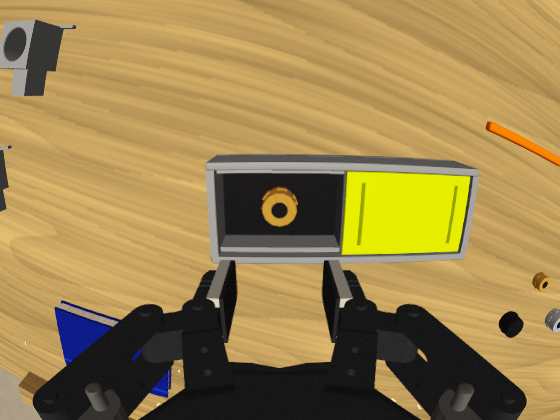

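View pics/r_s.png

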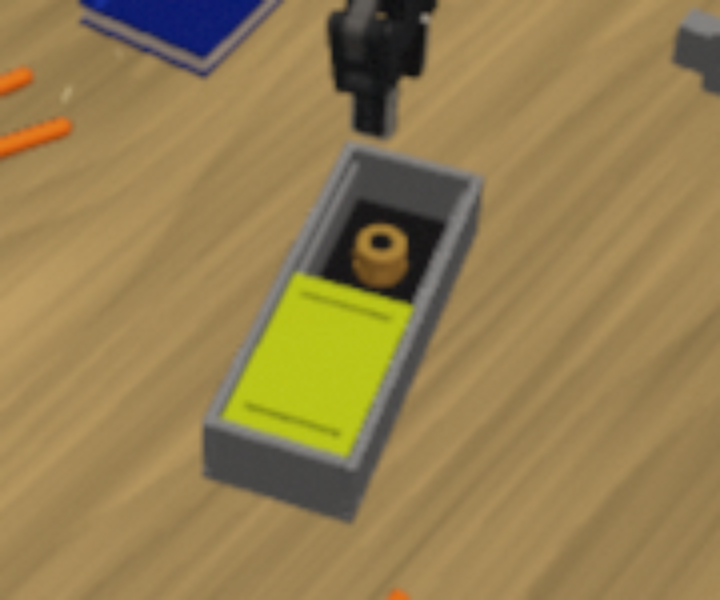

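The nut is standing in the pocket, at (279,207) in the wrist view, and has been let go. The lid is still fully open. Now back over the lid's middle with the fingers shut.

```bash
python3 -c "
from h import *
print(plan((.491,-.0115,.068),107.7), state()[1])"
```

```text
[array([-3.000e-03,  9.974e+00,  7.679e+00]), array([ 0.083, -0.226,  0.268])] [ 0.52206085 -0.10639681  0.14464564]
```

Emit:
arm_command --motion "0 5 0 0 0 0 1;0 10 0 0 -0.2 0.2 1;0 10 0 0 -0.2 0.2 1;0 10 3 0 -0.2 0.2 1;0 10 5 0 -0.2 0.2 1;0 10 6 0 -0.2 0.2 1;0 10 7 0 -0.2 0.2 1;0 10 7.6 0 -0.2 0.2 1;0 10 7.6 0 -0.2 0.2 1;0 10 7.6 0 -0.2 0.2 1"

```text
t: 19.0
tcp_pos: [0.4914, -0.0115, 0.0692]
tool_rot: [-0.154, 0.988, 0.001, 0.0]
contact_force: [-0.4, 0.1, 0.0]
finger_gap: -0.0003
```

```bash
python3 -c "
from h import *
s,p,R=state()
print(plan((.491,-.0115,.059),107.7), p,s['finger_gap'],s['contact_force'])"
```

```text
[array([0.041, 0.01 , 1.018]), array([0.07 , 0.024, 0.043])] [ 0.49142397 -0.01148559  0.06918336] -0.00025557655589487617 [-0.35133884  0.12684524  0.03370651]
```

Emit:
arm_command --motion "0 0 0.3 0 0 0 1;0 0 0.6 0 0 0 1;0 0 0.9 0 0 0 1;0 0 0.9 0 0 0 1;0 0 0.9 0 0 0 1"

```text
t: 19.5
tcp_pos: [0.4913, -0.0115, 0.0601]
tool_rot: [-0.154, 0.988, 0.001, -0.0]
contact_force: [-0.9, -0.1, 1.1]
finger_gap: -0.0001
```

Emit:
arm_command --motion "0 0 0.05 0 0 0 1;0 0 0.1 0 0 0 1;0 0 0.1 0 0 0 1"

```text
t: 19.8
tcp_pos: [0.4913, -0.0115, 0.0591]
tool_rot: [-0.154, 0.988, 0.001, -0.0]
contact_force: [0.7, -0.5, -0.3]
finger_gap: 0.0
```

Emit:
arm_command --motion "0 0 0.03 0 0 0 1;0 0 0.05 0 0 0 1;0 0 0.05 0 0 0 1"

```text
t: 20.1
tcp_pos: [0.4913, -0.0114, 0.0586]
tool_rot: [-0.154, 0.988, 0.001, -0.0]
contact_force: [-0.0, 0.2, -0.3]
finger_gap: -0.0
```

Emit:
arm_command --motion "0 0 0.03 0 0 0 1;0 0 0.05 0 0 0 1;0 0 0.05 0 0 0 1"

```text
t: 20.4
tcp_pos: [0.4913, -0.0115, 0.0583]
tool_rot: [-0.154, 0.988, 0.001, -0.0]
contact_force: [-1.4, -0.2, 4.0]
finger_gap: -0.0002
```

Emit:
arm_command --motion "0 0 0.04 0 0 0 1;0 0 0.07 0 0 0 1;0 0 0.07 0 0 0 1"

```text
t: 20.7
tcp_pos: [0.4914, -0.0114, 0.0582]
tool_rot: [-0.154, 0.988, 0.001, -0.0]
contact_force: [-2.4, 0.2, 8.2]
finger_gap: 0.0003
```

Emit:
arm_command --motion "0 0 0.1 0 0 0 1;0 0 0.115 0 0 0 1;0 -0.3 0.12 0 0 0 1;0 -0.6 0.13 0 0 0 1;0 -0.9 0.14 0 0 0 1;0 -1.2 0.145 0 0 0 1"

```text
t: 21.3
tcp_pos: [0.4946, -0.0214, 0.0578]
tool_rot: [-0.154, 0.988, 0.003, -0.001]
contact_force: [-5.2, 2.8, 13.8]
finger_gap: -0.0
```

```bash
python3 lid.py t8; python3 -c "
from h import *
print(plan((0,0,0),107.7)[1], state()[1])"
```

```text
lid along y [-0.0951  0.0107] z 0.0403 1160
lid along y [-0.0139  0.0909] z 0.0422 1041
tcp rel 0.0014 0.0369 [-4.163293    2.92907942 12.47704138]
[ 0.32  -0.047  0.03 ] [ 0.49484213 -0.02210038  0.05788379]
```

The lid moves with the finger at 12–14 N. I'll carry on shutting it.

Emit:
arm_command --motion "0 -0.3 0.12 0.2 0 0 1;0 -0.6 0.13 0.2 0 0 1;0 -0.9 0.135 0.2 0 0 1;0 -1.2 0.145 0.2 0 0 1;0 -1.5 0.15 0.2 0 0 1;0 -1.8 0.16 0.2 0 0 1;0 -2.1 0.165 0.2 0 0 1;0 -2.4 0.175 0.2 0 0 1"

```text
t: 22.15
tcp_pos: [0.5017, -0.0437, 0.0572]
tool_rot: [-0.154, 0.988, 0.003, -0.001]
contact_force: [-5.3, 2.3, 15.2]
finger_gap: 0.0002
```

```bash
python3 lid.py t8; python3 -c "
from h import *
print(plan((0,0,0),107.7)[1], state()[1])"
```

```text
lid along y [-0.0951  0.0107] z 0.0403 1160
lid along y [-0.0366  0.0675] z 0.0417 995
tcp rel 0.0014 0.0135 [-5.14780877  1.8693708  13.94700099]
[ 0.302 -0.089  0.015] [ 0.50195648 -0.04437913  0.05724785]
```

Emit:
arm_command --motion "0 -0.3 0.115 0.2 0 0 1;0 -0.6 0.12 0.2 0 0 1;0 -0.9 0.13 0.2 0 0 1;0 -1.2 0.135 0.2 0 0 1;0 -1.5 0.145 0.2 0 0 1;0 -1.8 0.15 0.2 0 0 1;0 -2.1 0.16 0.2 0 0 1;0 -2.4 0.165 0.2 0 0 1"

```text
t: 23.0
tcp_pos: [0.5089, -0.066, 0.0566]
tool_rot: [-0.154, 0.988, 0.003, -0.002]
contact_force: [-6.1, 2.6, 13.5]
finger_gap: 0.0
```

```bash
python3 lid.py t8; python3 -c "
from h import *
print(plan((0,0,0),107.7)[1], state()[1])"
```

```text
lid along y [-0.0951  0.0107] z 0.0403 1160
lid along y [-0.0604  0.0445] z 0.0411 960
tcp rel 0.0014 -0.0099 [-4.32388523  1.9374531  12.08744616]
[ 0.276 -0.123  0.011] [ 0.50908166 -0.06664884  0.05664961]
```

Emit:
arm_command --motion "0 -0.3 0.115 0.2 0 0 1;0 -0.6 0.12 0.2 0 0 1;0 -0.9 0.13 0.2 0 0 1;0 -1.2 0.135 0.2 0 0 1;0 -1.5 0.145 0.2 0 0 1;0 -1.8 0.15 0.2 0 0 1;0 -2.1 0.16 0.2 0 0 1;0 -2.4 0.165 0.2 0 0 1"

```text
t: 23.85
tcp_pos: [0.516, -0.0884, 0.056]
tool_rot: [-0.154, 0.988, 0.002, -0.002]
contact_force: [-4.1, 3.0, 13.4]
finger_gap: -0.0003
```

```bash
python3 lid.py t8; python3 -c "
from h import *
print(plan((0,0,0),107.7)[1], state()[1])"
```

```text
lid along y [-0.0951  0.0107] z 0.0403 1160
lid along y [-0.0839  0.0212] z 0.0406 926
tcp rel 0.0014 -0.0334 [-4.0060084   2.93576363 12.23674344]
[ 0.239 -0.144 -0.004] [ 0.51624954 -0.08906376  0.05609687]
```

Emit:
arm_command --motion "0 -0.3 0.115 0.2 0 0 1;0 -0.6 0.12 0.2 0 0 1;0 -0.9 0.13 0.2 0 0 1;0 -1.2 0.135 0.2 0 0 1;0 -1.4 0.14 0.2 0 0 1"

```text
t: 24.4
tcp_pos: [0.5202, -0.1014, 0.0557]
tool_rot: [-0.154, 0.988, 0.002, -0.002]
contact_force: [-4.8, 3.0, 12.3]
finger_gap: 0.0
```

```bash
python3 lid.py t9; python3 -c "
from h import *
print(plan((0,0,0),107.7)[1], state()[1])"
```

```text
lid along y [-0.0951  0.0107] z 0.0403 1160
lid along y [-0.098  0.007] z 0.0403 895
tcp rel 0.0014 -0.047 [-3.55808752  2.53348404 11.66879452]
[ 0.209 -0.176 -0.005] [ 0.52029684 -0.1017474   0.05572754]
```

Roughly 2–3 mm left, so I'll press it home to the stop.

Emit:
arm_command --motion "0 -0.2 0.115 0.1 0 0 1;0 -0.4 0.12 0.1 0 0 1;0 -0.5 0.12 0.1 0 0 1;0 -0.5 0.12 0.1 0 0 1"

```text
t: 24.85
tcp_pos: [0.5208, -0.1031, 0.0556]
tool_rot: [-0.154, 0.988, 0.004, -0.003]
contact_force: [-6.9, 5.6, 16.0]
finger_gap: 0.0003
```

```bash
python3 lid.py t10; python3 -c "
from h import *
print(plan((0,0,0),107.7)[1], state()[1])"
```

```text
lid along y [-0.0951  0.0107] z 0.0403 1160
lid along y [-0.099   0.0051] z 0.0403 899
tcp rel 0.0015 -0.0489 [-4.97903726  5.51377631 15.96671512]
[ 0.547 -0.29   0.072] [ 0.5207506  -0.10312113  0.05559119]
```

View pics/t10.png

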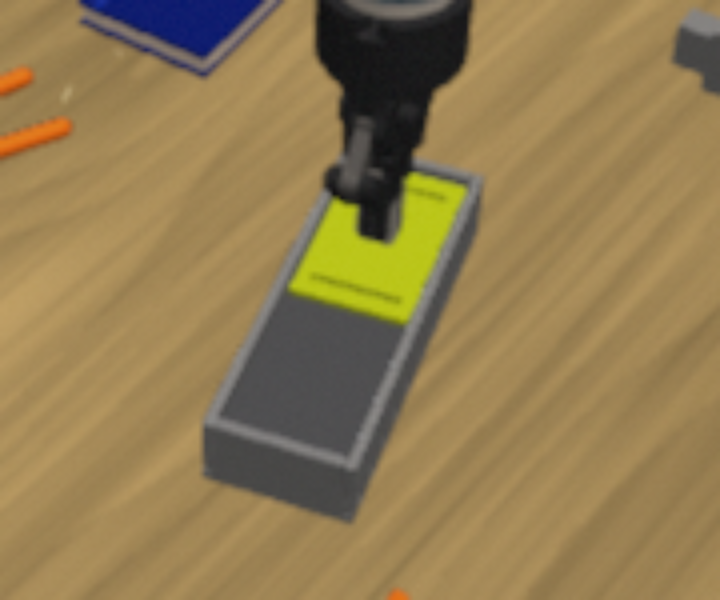

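The tool stopped after 1.8 mm of a 5 mm command as the side force rose, and total closing travel was 96.3 mm. The lid is at its stop. I'll lift off.

Emit:
arm_command --motion "0 0 -0.1 0 0 0 1;0 0 -1 0 0 0 1;0 0 -4 0 0 0 1;0 0 -8 0 0 0 1;0 8 -12 0 0 0 1;0 13 -15 0 0 0 1;0 18 -18 0 0 0 1;0 22 -18 0 0 0 1;0 25 -18 0 0 0 1;0 25 -18 0 0 0 1;0 25 -18 0 0 0 1;0 25 -18 0 0 0 1"

```text
t: 26.1
tcp_pos: [0.4459, 0.1332, 0.238]
tool_rot: [-0.155, 0.988, 0.004, -0.003]
contact_force: [-0.0, -0.8, -0.0]
finger_gap: 0.0
```

```bash
python3 lid.py t11
python3 - <<'E'
from h import *
for n in('side','top'):
    q,d=optics.read_camera(n);cv2.imwrite(f'pics/f_{n}.png',q[:,:,::-1])
E
```

```text
lid along y [-0.0951  0.0107] z 0.0403 1160
lid along y [-0.1001  0.0053] z 0.0402 1147
tcp rel 0.002 0.199 [ 0.48826323  0.51672044 -0.1603233 ]
```

View pics/f_side.png

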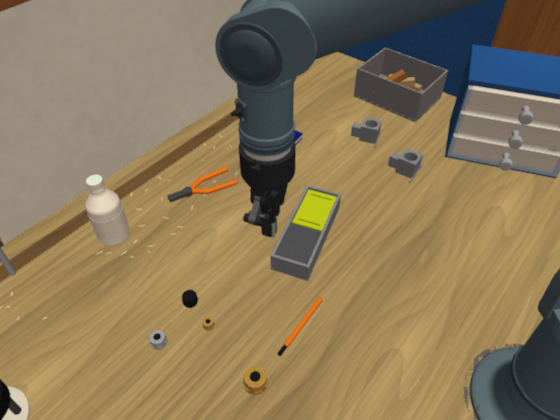

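View pics/t11.png

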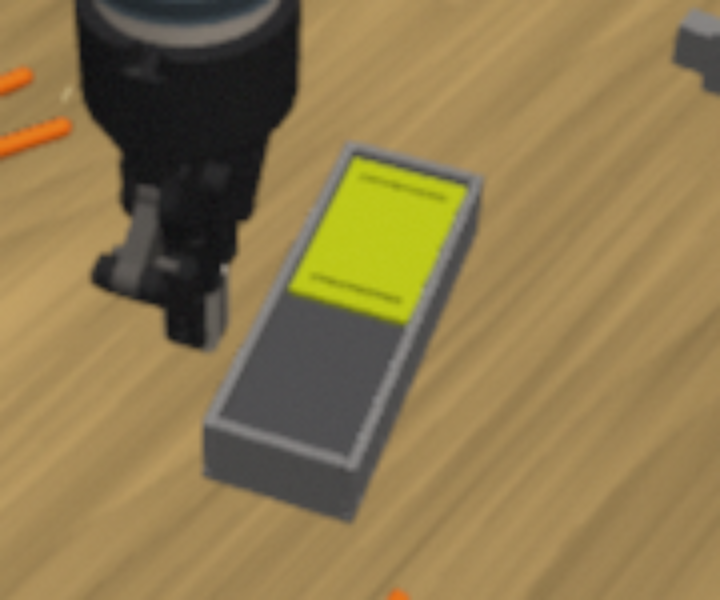

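The lid is shut: 95.8 mm from its open stop by camera, 96.3 mm by tool travel. The other objects look undisturbed and the arm is clear, so I'll hand in.

```bash
python3 -c "
from plant import job
print(job.finish_job())"
```

```text
the job is handed in; nothing more can be done
None
```

The brass nut is in the case's pocket with the lid shut, and I handed the job in about 26 s into the 72 s allowed. The hand-in reports no verdict.

**What I did:** I felt for the lid and dragged it open with shut fingertips. The highest force I read on it was about 16 N, against the 25 N limit. I then put the 28 mm nut in the pocket, let it go and dragged the lid shut to its stop.

**Last checks:**
- **Nut:** the wrist and side cameras showed it standing upright in the pocket after release, before the lid closed over it.
- **Lid:** the closing travel was 95.8 mm by camera and 96.3 mm by tool travel, against the 96 mm between its stops. The tool also stalled at the stop.
- **Bystanders:** everything visible in the last side picture looked where it started. I judged this by eye. The arm hid most of the notebook in that picture, and I saved a final top-camera picture but did not look at it.
- **Arm:** it is clear of everything, with contact force near zero.

**What disagreed or went wrong:**
- The top and side cameras differed by up to 5 mm on the nut, so I took the wrist camera's measurement for the grasp.
- The first drag, at about 6 N, was too light and slid over the lid.
- The fingertips pressed the table with about 7 N during the grasp.

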